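Change the desiccant cassette behind the analyser's push-push hatch

ROBOT

A 6-joint arm with a two-finger parallel gripper is mounted at the origin on the work surface. World frame = base frame: x ahead of the robot, y to its left, z up, the work surface at z = 0. Lengths are in m, angles in rad, forces in N, time in s.
With the tool pointing down it reaches from about 0.225 to 0.875 m from the base axis. Payload 3.4 kg.
Tool frame: the origin (TCP) lies between the finger pads; the fingertips stand 8 mm ahead of it and the grasp point (between the pads) lies 11 mm behind it; z points along the fingers, y is the line along which they close (so a half turn about z gives the same grasp; the last joint's range is limited). The gripper opens to 85 mm and grips with 20 to 120 N. Pads are 22 mm wide; open, the fingers measure 114 mm over their backs; the gripper's body (76 mm by 85 mm) begins 54 mm behind the grasp point. The pads swing forward as they close: fully open they stand 13 mm farther back than shut.
Start: joints at [-1.381, 0.276, 1.505, -0, 1.361, -0.121], TCP at [0.176, -0.547, 0.239] pointing down, gripper open.
Joint ranges: [-2.89, 2.89], [-0.75, 2.08], [0.22, 2.7], [-1.18, 4.32], [0.11, 2.71], [-2.7, 2.7]. Speed limits (rad/s): [2.57, 2.57, 3.14, 3.14, 3.14, 3.14].

INTERFACE

Orientations are given as a unit quaternion [w, x, y, z].
In Python, from rig import manip, optics, finder gives the robot as it stands.
- The arm moves only by the tool servo_tool, never from a script. Its argument "increments" is a list of rows, each a list of 7 numbers: the shift along the tool's x, y, z in cm, then the turn, a rotation vector about the tool's x, y, z in degrees, then the closure, from -1 (fully open) to 1 (shut). In form: [[x, y, z, rx, ry, rz, gripper], ...]. A call has exactly 5 rows; each row shifts and turns the commanded pose from where the row before left it, along the tool's axes as they then stand; what a row does not reach is not made up. A row lasts 1/10 s, in which the tool goes at most 50 mm and 8.59 degrees, less where a joint would pass 70% of its speed; a pose out of reach is approached as far as the arm can. A call is refused whole if a number of a shift passes 5 or a number of a turn 8.59, either way. A call with a gripper value outside its range is refused whole. The fingers move at their own pace and stop on an object; "squeeze" is the grip in N (left out, the last holds). Time passes only in rows, so rows that do not move let the fingers close, or fill a call up. It gives the time, the measured TCP pose, the force, the opening and the grip force at its end, in the units of the state.
- manip.get_state(): the state, without advancing time (a new reading comes with each control period).
- optics.get_image(name): name is "scene" or "side" or "wrist"; returns the picture (480x640x3 uint8, red, green, blue); there is no depth.
- optics.get_calibration(name): a dict with "fov_y" (degrees; the focal length in pixels is half the picture's height over the tangent of half this angle, whatever the lens; pixels are square), "cx", "cy" (the principal point, pixels), "world_to_cam" (4x4, takes a point from world to camera coordinates). Camera axes: x right, y down, z forward; pixel columns grow to the right and rows downward; lengths in m; the calibration is good to about 2 mm. A picture is of the moment at which its call begins: read the wrist's pose just before it. get_calibration takes no time and is no camera call; for the wrist camera it gives the pose at the moment of the call.
- manip.sign_off(): hands the job in; it is judged then, once.
Trained networks look in the newest picture that a camera, given by its name, has taken for a name from the list of things; names that differ only in an ending like _2 or _b are one class to them, and where a whole thing is asked for, a point or a joint stands for the part that bears it (a point fixed in the world has none). Each returns a list of dicts, best first, with "p" (0 to 1); they miss things now and then, are a little off and sometimes report something else, mostly with a low value. They report only what shows in the picture. A call takes as long as a camera call. They do not tell look-alikes from the thing itself.
- finder.silhouettes(label, camera): "region" (480x640 bool, what is visible of it) and "box" ([centre column, centre row, width, height] in pixels, round what is visible of it).
- finder.tip_of(label, camera): "at" ([column, row] in pixels: a listed point, or the origin of a listed thing).
The state is a dict: "clock": time; "qpos": joint angles; "qd": joint speeds; "effort": joint torques, N m; "position": TCP position; "ee_rot": TCP orientation; "contact_force": force on the tool from outside, world axes, zero at the start; "moment": the same for the moment, N m; "width": finger opening in m; "gripper_force": force on a finger pad.
Only numpy, scipy, OpenCV 4.12 (cv2) and the standard library are available. Lean on these libraries where they do the work, as an engineer would, in place of code of your own. Each camera call takes 0.05 s, during which the arm holds its last target. There are 200 camera calls.

TASK

The white analyser needs a fresh desiccant cassette, the one with the orange windows on the steel tray. Press the lower edge of its blue hatch in so that the push-push latch lets go and the hatch swings wide open, set the fresh cassette down flat and fully home in the empty bay, grip rib outwards, without dropping it in, let go of it, and then swing the hatch down and press it in again until it latches and stays shut. Leave the spent cassette with the dark green windows, the amber jar and the white wash bottle where they stand.

Things in the scene. Friction and masses are not known exactly. Their poses are not given: they have to be found in the camera images.
- analyser: White bench analyser, fixed, 270 deep x 350 wide x 161 high. Origin on the bench below the hatch's centre line, 130 behind the front panel; x to its back, y to its left, z up; y = -250 (display block) to +100. From the front panel's top edge (x = -130, z = 70) its face slopes up and back at 27 deg to the horizontal for 200 mm of slope, then a flat top at 161.
- bay: Empty cassette bay under the hatch. Origin at the centre of its floor, 64 below the face; x up the slope to the hinge, y to the left, z square out of the face (27 deg from vertical). Recess 112 (x) x 90 (y), walls 26 high; above them the well is open 152 wide in y, x = -76 to 82; black latch housing at x = -73 to -59, y = -15 to 15, z up to 48. The open hatch overhangs it: load along z.
- hatch (a joint): Hatch angle, rad: 0 latched (reads up to 0.01), flush with the face; 1.65 fully open (leaning over the bay, 22 deg from vertical); -0.052 hard stop. A damped spring opens it (1 to 2 N at the lower edge). Push-push latch: press to the stop (7 mm, about 2 N), let go: it swings wide open within 3 s, keep clear. To latch, swing it shut, press to the stop, let go: it stays. A short press changes nothing.
- hatch_press (a point): Point to press on the blue hatch's outer face: on its centre line, at the white line beside the black press mark, 130 from the hinge axis, 18 from the lower edge. Moves and turns with the hatch; at angle 0 its axes are those of bay.
- hatch_hinge (a point): Centre of the hinge axis at the hatch's upper edge, 4 below the face, at x = 76, z = 60 of bay. y lies along the axis. The hatch, 146 wide and 8 thick, reaches from here 148 mm along its own -x; its own z is its outer side (outer face 4 mm from the axis). Axes turn with the hatch and equal those of bay at angle 0.
- cassette_fresh: Fresh desiccant cassette with orange windows: white box 100 (x) x 76 (y) x 24 (z), 0.15 to 0.31 kg. Origin at the centre of its underside. On its top a black grip rib, 64 long in x, 20 wide in y, 22 high (from 24 to 46 above the underside), central; grip it across y. It fits the bay with x along the bay's x, either way round. Lies rib up on the tray.
- cassette_spent: Spent desiccant cassette with dark green windows, otherwise the same as the fresh one; to be left alone.
- tray: Flat steel tray, fixed, 300 (x) x 150 (y), rim 12 high, floor 4 thick. Origin at the centre of its underside. Both cassettes lie side by side along its x.
- jar: Amber jar with black cap, 68 diameter, 100 high, origin under its centre; to be left alone.
- wash_bottle: White bottle, 66 diameter, 150 high, origin under its centre; to be left alone.
Mind the look-alikes: they are no part of the job. Leave any pink or turquoise look-alike of the cassette_fresh alone.

How it is judged:
On the way, in this order (a step that is already met when the one before it is completed fails the run):
1. the hatch has been pressed free and has swung open (beyond 1.2 rad) (value of joint hatch above 1.2 rad), for 0.2 s.
2. the fresh cassette, still held, is set down in the bay: within 15 mm of the floor's centre in the bay's x and y and at most 12 mm above its floor (contact force between the fingers and cassette_fresh above 0.5 N and z of cassette_fresh in the frame of bay below 0.012 m and x of cassette_fresh in the frame of bay between -0.015 and 0.015 m and y of cassette_fresh in the frame of bay between -0.015 and 0.015 m), for 0.05 s.
3. the fresh cassette lies home in the bay, let go, the hatch still open (x of cassette_fresh in the frame of bay between -0.012 and 0.012 m and y of cassette_fresh in the frame of bay between -0.012 and 0.012 m and z of cassette_fresh in the frame of bay between -0.004 and 0.005 m and angle between the z axis of cassette_fresh and the z axis of bay, either way round below 0.09 rad and contact force between the fingers and cassette_fresh below 0.1 N and linear speed of cassette_fresh below 0.02 m/s and value of joint hatch above 0.3 rad), for 0.2 s.
At the end, for the whole second after the job is handed in: Hatch shut and latched by itself (within 0.02 rad of 0, at rest). Fresh cassette at rest in the bay, rib outwards: within 12 mm of its centre in x and y, underside within 5 mm of the floor, flat to 0.09 rad. Spent cassette, jar and wash bottle within 30 mm of their start, jar and bottle upright (value of joint hatch between -0.02 and 0.02 rad and velocity of joint hatch between -0.05 and 0.05 rad/s and x of cassette_fresh in the frame of bay between -0.012 and 0.012 m and y of cassette_fresh in the frame of bay between -0.012 and 0.012 m and z of cassette_fresh in the frame of bay between -0.004 and 0.005 m and angle between the z axis of cassette_fresh and the z axis of bay, either way round below 0.09 rad and linear speed of cassette_fresh below 0.02 m/s and distance of each of cassette_spent, jar, wash_bottle from where it was at the start of the episode below 0.03 m); the robot touches nothing.
It fails at once if the spent cassette is moved by more than 30 mm (distance of cassette_spent from where it was at the start of the episode above 0.03 m).
It fails at once if the jar or the wash bottle is moved by more than 30 mm or tipped by more than 0.3 rad (distance of any of jar, wash_bottle from where it was at the start of the episode above 0.03 m or angle between any of jar, wash_bottle's own z axis and vertical above 0.3 rad).
It also fails if it takes over 70 s, if anything falls off the work surface, if the arm or the gripper's body presses on something with over 40 N, if the wrist force passes 120 N, or if a joint passes its speed limit or range.

## Working session

There is one attempt and no reset: what is moved stays moved. The work goes in short steps, Python scripts to look and compute and a tool call to move; the robot and the scene stay as the last step left them, time stands still between calls to the robot, and variables do not carry over. Pictures are saved under pics/ and viewed, at most 10 in all, crops included, and the job is handed in when it is done.

Besides the shell and the picture viewer there is one more tool, called after "Call:" as a command line: name --pt "numbers of a row" for each row, then --argument value for the rest. servo_tool: Moves the arm, as the interface text tells. Its arguments: {"type":"object","properties":{"increments":{"type":"array","items":{"type":"array","items":{"type":"number"}}},"squeeze":{"type":"number"}},"required":["increments"]}

```bash
ls; mkdir -p pics
python3 - <<'E'
from rig import manip, optics, finder
import cv2,numpy as np
print(manip.get_state())
for c in ["scene","side"]:
    im=optics.get_image(c); cv2.imwrite(f"pics/{c}0.png",im[:,:,::-1])
    k=optics.get_calibration(c); print(c,k)
    for l in ["analyser","bay","hatch_press","hatch_hinge","cassette_fresh","cassette_spent","tray","jar","wash_bottle"]:
        print(l,[(np.round(d["at"]).tolist(),round(d["p"],2)) for d in finder.tip_of(l,c)][:4])
E
```

```text
pics
{'clock': 0.0, 'qpos': array([-1.38099685e+00,  2.76577634e-01,  1.50616905e+00,  4.02907177e-06,
        1.36069945e+00, -1.21003383e-01]), 'qd': array([ 0.00088405,  0.00069661,  0.00165969,  0.000383  , -0.00193325,
        0.00041623]), 'effort': array([ 2.41799811e-03, -4.16773975e+01, -2.45804590e+01, -2.63511129e-04,
        1.09532056e-02, -2.49012220e-05]), 'position': array([ 0.17574127, -0.54692483,  0.23843529]), 'ee_rot': array([-9.26261063e-04,  9.87949119e-01,  1.54776222e-01, -2.99031322e-05]), 'contact_force': array([ 0.29276793,  0.26005412, -0.02221413]), 'moment': array([ 0.0380969 , -0.0243962 , -0.00668247]), 'gripper_force': 0.0, 'width': 0.08546119209682733}
scene {'fov_y': 51.33367665147264, 'cx': 317.5540997283107, 'cy': 240.16305902687535, 'world_to_cam': array([[-0.01248411,  0.99991648,  0.0033426 , -0.04217742],
       [ 0.82363525,  0.01217859, -0.56698912, -0.38695601],
       [-0.56698247, -0.00432527, -0.8237185 ,  1.60876031],
       [ 0.        ,  0.        ,  0.        ,  1.        ]])}
analyser []
bay [([400.0, 235.0], 0.46)]
hatch_press [([
[... 362 characters left out ...]
5, 'cy': 242.08978777862458, 'world_to_cam': array([[-0.98089963, -0.19448426, -0.00343333,  0.50950375],
       [-0.12651241,  0.65128578, -0.74821217,  0.11780257],
       [ 0.14775157, -0.73348668, -0.66345065,  1.76734603],
       [ 0.        ,  0.        ,  0.        ,  1.        ]])}
analyser [([293.0, 236.0], 0.8)]
bay []
hatch_press [([321.0, 224.0], 0.72)]
hatch_hinge [([287.0, 198.0], 0.92), ([220.0, 290.0], 0.61)]
cassette_fresh [([372.0, 286.0], 0.88), ([327.0, 405.0], 0.72), ([322.0, 328.0], 0.71), ([391.0, 346.0], 0.58)]
cassette_spent [([266.0, 334.0], 0.61), ([283.0, 200.0], 0.23)]
tray [([292.0, 330.0], 0.97)]
jar [([408.0, 194.0], 0.56)]
wash_bottle [([217.0, 289.0], 0.72)]
```

View pics/scene0.png

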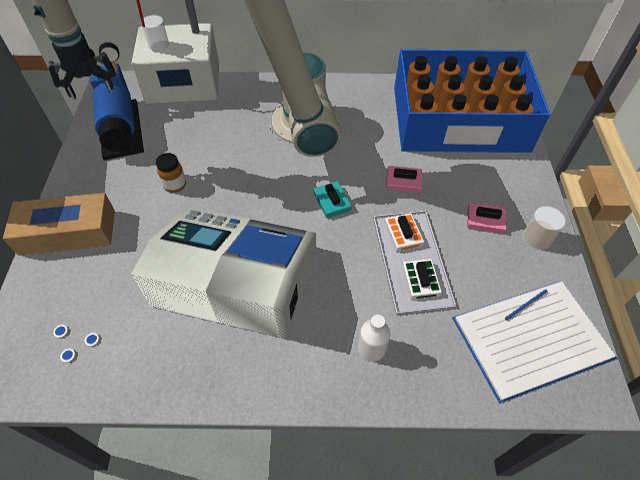

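View pics/side0.png

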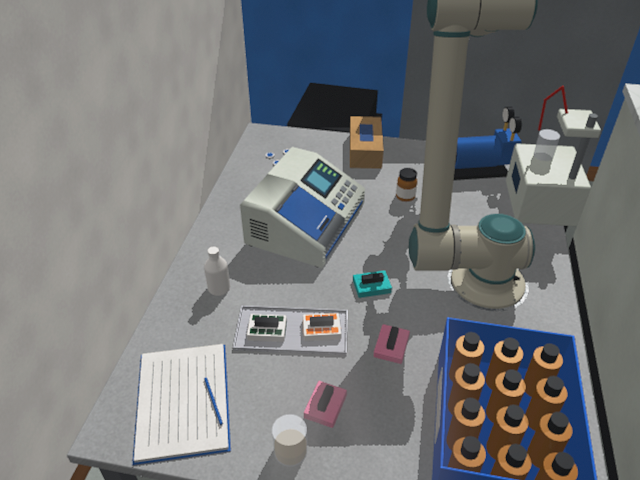

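Scene view: the fresh cassette (orange windows) is at about (405,232), beside the spent one (423,278). The look-alikes are turquoise (333,200) and pink (404,180) and (487,217). The hatch is at (268,243). Side view: fresh (322,324), spent (267,325), hatch (308,214), jar (407,185), bottle (216,272), turquoise (372,284), pinks (392,343) and (326,402). I choose the orange-windowed one on the tray.

```bash
cat > h.py <<'E'
from rig import manip, optics, finder
import cv2,numpy as np
from scipy.optimize import least_squares
from scipy.spatial.transform import Rotation as R
def KT(c):
    k=optics.get_calibration(c); f=240/np.tan(np.radians(k["fov_y"]/2))
    return f,k["cx"],k["cy"],np.array(k["world_to_cam"])
def proj(P,kt):
    f,cx,cy,T=kt; p=np.atleast_2d(P)@T[:3,:3].T+T[:3,3]
    return np.c_[f*p[:,0]/p[:,2]+cx,f*p[:,1]/p[:,2]+cy]
def onplane(uv,kt,z):
    f,cx,cy,T=kt; d=T[:3,:3].T@np.array([(uv[0]-cx)/f,(uv[1]-cy)/f,1]); o=-T[:3,:3].T@T[:3,3]
    return o+d*(z-o[2])/d[2]
a=np.radians(27)
def bay_pose(x,y,yaw,s):  # analyser pose, s = bay origin's place along the slope from front edge
    A=R.from_euler('z',yaw).as_matrix(); B=A@R.from_euler('y',-a).as_matrix()
    o=np.array([x,y,0])+A@np.array([-.13+s*np.cos(a),0,.07+s*np.sin(a)])-.064*B[:,2]
    return o,B
def quad(mask):
    n,l,st,_=cv2.connectedComponentsWithStats(mask.astype(np.uint8))
    i=1+np.argmax(st[1:,4]); c=cv2.findContours((l==i).astype(np.uint8),0,2)[0][0]
    h=cv2.convexHull(c)
    e=.02
    while True:
        q=cv2.approxPolyDP(h,e*cv2.arcLength(h,True),True)
        if len(q)<=4: return q[:,0].astype(float),st[i,4]
        e*=1.1
E
python3 - <<'E'
from h import *
obs={}
for c,box in [("scene",(225,210,310,275)),("side",(270,175,345,245))]:
    im=cv2.imread(f"pics/{c}0.png"); hsv=cv2.cvtColor(im,cv2.COLOR_BGR2HSV)
    m=cv2.inRange(hsv,(105,120,50),(125,255,255))>0; w=np.zeros_like(m); x0,y0,x1,y1=box; w[y0:y1,x0:x1]=1
    q,n=quad(m&w); obs[c]=q; print(c,n,q.tolist())
kt={c:KT(c) for c in obs}
C=np.array([[.076,.073,.064],[.076,-.073,.064],[-.072,-.073,.064],[-.072,.073,.064]])
def pts(p):
    o,B=bay_pose(*p); return o+C@B.T
def res(p):
    r=[]
    P=pts(p)
    for c in obs:
        u=proj(P,kt[c])
        d=np.linalg.norm(u[:,None]-obs[c][None],axis=2); j=d.argmin(1); r+=list((u-obs[c][j]).ravel())
    return r
best=None
for yaw in np.arange(-.8,.81,.2):
    s=least_squares(res,[.45,-.02,yaw,.1],loss='soft_l1')
    if best is None or s.cost<best.cost: best=s
print(best.x,best.cost,np.round(best.fun,1)); o,B=bay_pose(*best.x); print("bay",o,"press",o+B@[-.054,0,.064])
k=kt["scene"]
for c,d in [("scene",dict(fresh=(405,232),spent=(423,278),jar=(173,188),bot=(373,355))),("side",dict(fresh=(322,327),spent=(267,327),jar=(406,198),bot=(217,291)))]:
    for n,u in d.items(): print(c,n,onplane(u,kt[c],.028 if n in("fresh","spent") else 0))
for c in obs:
    for d in finder.silhouettes("cassette_fresh",c):
        m=d["region"].astype(np.uint8); im=cv2.imread(f"pics/{c}0.png")
        print(c,np.round(d["box"]),round(d["p"],2),m.sum())
E
```

```text
scene 1785 [[227.0, 251.0], [247.0, 225.0], [301.0, 237.0], [286.0, 266.0]]
side 1483 [[298.0, 187.0], [334.0, 212.0], [316.0, 239.0], [278.0, 212.0]]
[ 0.60009747 -0.08619436 -0.23600451  0.09912212] 8.267910167801046 [-0.1 -0.4 -2.4  1.1 -0.4 -0.5  1.  -0.8 -2.2  0.1 -0.7 -1.4  1.4  1.2
  0.1  2.2]
bay [ 0.58782132 -0.08324212  0.05797608] press [ 0.51279072 -0.06519831  0.09048501]
scene fresh [0.45867051 0.27973265 0.028     ]
scene spent [0.59896713 0.31239663 0.028     ]
scene jar [ 0.29210949 -0.37237886  0.        ]
scene bot [0.79086606 0.18080134 0.        ]
side fresh [0.44349417 0.28728061 0.028     ]
side spent [0.58839891 0.31557205 0.028     ]
side jar [ 0.26989445 -0.36336719  0.        ]
side bot [0.77381424 0.18852396 0.        ]
scene [488. 219.  41.  32.] 0.74 946
scene [404. 235.  38.  33.] 0.72 1018
scene [405. 180.  37.  30.] 0.69 855
scene [331. 199.  34.  38.] 0.6 842
side [392. 344.  37.  36.] 0.86 1008
side [322. 326.  37.  32.] 0.81 978
side [325. 401.  44.  42.] 0.79 1245
side [374. 286.  35.  28.] 0.66 831
```

```bash
cat >> h.py <<'E'
def q2R(q): return R.from_quat([q[1],q[2],q[3],q[0]])
def tool_for(xaxis,zaxis):
    z=zaxis/np.linalg.norm(zaxis); x=xaxis-z*(xaxis@z); x/=np.linalg.norm(x); return R.from_matrix(np.c_[x,np.cross(z,x),z])
def plan(p1,R1,n,g,start=None,rd=2):
    if start is None:
        s=manip.get_state(); start=(s["position"],q2R(s["ee_rot"]))
    p0,R0=start; rv=(R0.inv()*R1).as_rotvec()/n; out=[]
    d=(p1-p0)/n; Rc=R0
    for i in range(n):
        out.append(list(np.round(np.r_[Rc.inv().apply(d)*100,np.degrees(rv)],rd)+0.)+[g]); Rc=Rc*R.from_rotvec(rv)
    print("step mm",np.linalg.norm(d)*1000,"deg",np.degrees(np.linalg.norm(rv)))
    for i in range(0,n,5): print([[float(v) for v in r] for r in out[i:i+5]])
    return p1,R1
def tcp(p): 
    s=manip.get_state(); print(round(s["clock"],2),"pos",np.round(s["position"],4),"F",np.round(s["contact_force"],1),"w",round(s["width"],4),"q",np.round(s["qpos"],2))
E
python3 - <<'E'
from h import *
o,B=bay_pose(.6001,-.0862,-.236,.0991)
Rt=tool_for(B[:,0],-B[:,2])
plan(o+B@[-.054,0,.064+.11],Rt,15,1)
print(optics.get_calibration("wrist"))
E
```

```text
step mm 38.28211429772153 deg 2.7422609369753443
[[2.84, -2.55, 0.34, -0.49, 1.75, 2.05, 1.0], [2.73, -2.65, 0.4, -0.49, 1.75, 2.05, 1.0], [2.62, -2.75, 0.46, -0.49, 1.75, 2.05, 1.0], [2.51, -2.85, 0.52, -0.49, 1.75, 2.05, 1.0], [2.39, -2.94, 0.57, -0.49, 1.75, 2.05, 1.0]]
[[2.26, -3.03, 0.61, -0.49, 1.75, 2.05, 1.0], [2.13, -3.11, 0.65, -0.49, 1.75, 2.05, 1.0], [2.0, -3.19, 0.69, -0.49, 1.75, 2.05, 1.0], [1.86, -3.27, 0.72, -0.49, 1.75, 2.05, 1.0], [1.72, -3.34, 0.75, -0.49, 1.75, 2.05, 1.0]]
[[1.58, -3.4, 0.77, -0.49, 1.75, 2.05, 1.0], [1.43, -3.46, 0.78, -0.49, 1.75, 2.05, 1.0], [1.28, -3.52, 0.8, -0.49, 1.75, 2.05, 1.0], [1.13, -3.57, 0.8, -0.49, 1.75, 2.05, 1.0], [0.98, -3.61, 0.8, -0.49, 1.75, 2.05, 1.0]]
{'fov_y': 70.86234454268109, 'cx': 321.63894625112033, 'cy': 235.59206462333444, 'world_to_cam': array([[ 3.05763035e-01, -9.52107541e-01,  4.43786569e-04,
        -5.75650487e-01],
       [-9.01288366e-01, -2.89292486e-01,  3.22473471e-01,
        -4.28253425e-02],
       [-3.06901039e-01, -9.90004470e-02, -9.46578398e-01,
         3.80725138e-01],
       [ 0.00000000e+00,  0.00000000e+00,  0.00000000e+00,
         1.00000000e+00]])}
```

Call:
servo_tool --pt "2.84 -2.55 0.34 -0.49 1.75 2.05 1" --pt "2.73 -2.65 0.4 -0.49 1.75 2.05 1" --pt "2.62 -2.75 0.46 -0.49 1.75 2.05 1" --pt "2.51 -2.85 0.52 -0.49 1.75 2.05 1" --pt "2.39 -2.94 0.57 -0.49 1.75 2.05 1"

```text
clock: 1.6
position: [0.2725, -0.3815, 0.2223]
ee_rot: [0.01, 0.995, 0.065, 0.079]
contact_force: [0.7, -1.1, -0.3]
width: 0.0124
gripper_force: 0.0
```

Call:
servo_tool --pt "2.26 -3.03 0.61 -0.49 1.75 2.05 1" --pt "2.13 -3.11 0.65 -0.49 1.75 2.05 1" --pt "2.0 -3.19 0.69 -0.49 1.75 2.05 1" --pt "1.86 -3.27 0.72 -0.49 1.75 2.05 1" --pt "1.72 -3.34 0.75 -0.49 1.75 2.05 1"

```text
clock: 2.1
position: [0.3684, -0.2168, 0.2054]
ee_rot: [0.019, 0.987, -0.026, 0.157]
contact_force: [0.3, -0.2, 1.3]
width: -0.0001
gripper_force: 0.0
```

Call:
servo_tool --pt "1.58 -3.4 0.77 -0.49 1.75 2.05 1" --pt "1.43 -3.46 0.78 -0.49 1.75 2.05 1" --pt "1.28 -3.52 0.8 -0.49 1.75 2.05 1" --pt "1.13 -3.57 0.8 -0.49 1.75 2.05 1" --pt "0.98 -3.61 0.8 -0.49 1.75 2.05 1"

```text
clock: 2.6
position: [0.4631, -0.054, 0.1888]
ee_rot: [0.027, 0.966, -0.114, 0.231]
contact_force: [-0.6, -2.2, -0.8]
width: -0.0001
gripper_force: 0.0
```

Run:
```python
from h import *
tcp(0); kt=KT("wrist"); im=optics.get_image("wrist")[:,:,::-1].copy()
for l in ["hatch_press","hatch_hinge"]: print(l,[(np.round(d["at"]).tolist(),round(d["p"],2)) for d in finder.tip_of(l,"wrist")][:3])
o,B=bay_pose(.6001,-.0862,-.236,.0991)
C=np.array([[.076,.073,.064],[.076,-.073,.064],[-.072,-.073,.064],[-.072,.073,.064],[-.054,0,.064]])
u=proj(o+C@B.T,kt); print(u.round())
cv2.imwrite("pics/w1.png",im)
```

```text
2.6 pos [ 0.4631 -0.054   0.1888] F [-0.6 -2.2 -0.8] w -0.0001 q [-0.28 -0.06  2.14  0.04  0.59  1.5 ]
hatch_press [([320.0, 238.0], 0.85)]
hatch_hinge [([319.0, 46.0], 0.93)]
[[206.  42.]
 [433.  42.]
 [412. 255.]
 [227. 255.]
 [320. 233.]]
```

View pics/w1.png

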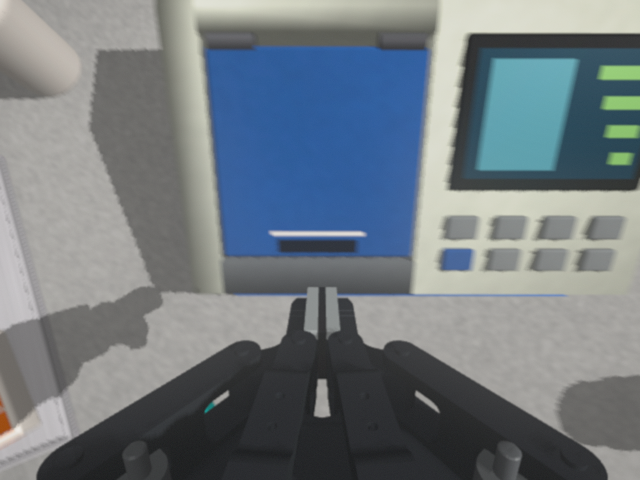

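The wrist view shows the hatch press line at (318,234), against my prediction of (320,233). The closed fingertips are at (322,292). The fitted pose is good, so I press.

Call:
servo_tool --pt "0 0 3 0 0 0 1" --pt "0 0 3 0 0 0 1" --pt "0 0 2.5 0 0 0 1" --pt "0 0 1 0 0 0 1" --pt "0 0 0 0 0 0 1"

```text
clock: 3.25
position: [0.5038, -0.067, 0.1024]
ee_rot: [0.028, 0.966, -0.115, 0.229]
contact_force: [0.3, 0.8, 0.5]
width: -0.0
gripper_force: 0.0
```

Call:
servo_tool --pt "0 0 0.5 0 0 0 1" --pt "0 0 0.4 0 0 0 1" --pt "0 0 0.4 0 0 0 1" --pt "0 0 0.3 0 0 0 1" --pt "0 0 0 0 0 0 1"

```text
clock: 3.75
position: [0.5103, -0.0674, 0.0934]
ee_rot: [0.028, 0.966, -0.113, 0.232]
contact_force: [-29.3, -0.6, 43.2]
width: 0.0002
gripper_force: 26.0
```

Run:
```python
from h import *
tcp(0); s=manip.get_state(); o,B=bay_pose(.6001,-.0862,-.236,.0991); print(B.T@(s["position"]-o), B.T@s["contact_force"])
```

```text
3.75 pos [ 0.5103 -0.0674  0.0934] F [-29.3  -0.6  43.2] w 0.0002 q [-0.28  0.16  2.22  0.07  0.29  1.46]
[-0.05439074 -0.00269007  0.06745027] [-5.66711613 -7.48948313 51.38134186]
```

The 51 N reading means it is hard on the stop. Retreating downslope, clear of the swing.

Call:
servo_tool --pt "-1 0 -3 0 0 0 1" --pt "-4 0 -3 0 0 0 1" --pt "-4 0 -3 0 0 0 1" --pt "-4 0 -2 0 0 0 -1" --pt "-2 0 -1 0 0 0 -1"

```text
clock: 4.25
position: [0.3241, -0.0219, 0.1278]
ee_rot: [0.027, 0.966, -0.113, 0.229]
contact_force: [-0.7, -0.3, -0.1]
width: 0.0282
gripper_force: 0.0
```

Call:
servo_tool --pt "0 0 -2 0 0 0 -1" --pt "0 0 -2 0 0 0 -1" --pt "0 0 0 0 0 0 -1" --pt "0 0 0 0 0 0 -1" --pt "0 0 0 0 0 0 -1"

```text
clock: 4.75
position: [0.3108, -0.0193, 0.164]
ee_rot: [0.027, 0.966, -0.113, 0.23]
contact_force: [0.0, 0.6, 0.2]
width: 0.0854
gripper_force: 0.0
```

Run:
```python
from h import *
tcp(0)
for c in ["scene","side"]:
    im=optics.get_image(c)[:,:,::-1].copy(); cv2.imwrite(f"pics/{c}1.png",im)
    for l in ["hatch_press","hatch_hinge"]: print(c,l,[(np.round(d["at"]).tolist(),round(d["p"],2)) for d in finder.tip_of(l,c)][:3])
a=cv2.imread("pics/scene1.png")[130:330,200:500]; b=cv2.imread("pics/side1.png")[130:430,200:500]
cv2.imwrite("pics/c1.png",np.hstack([cv2.resize(a,(450,300)),b]))
```

```text
4.75 pos [ 0.3108 -0.0193  0.164 ] F [0.  0.6 0.2] w 0.0854 q [-0.35 -0.33  2.39  0.08  0.62  1.4 ]
scene hatch_press [([268.0, 206.0], 0.64)]
scene hatch_hinge [([255.0, 260.0], 0.57)]
side hatch_press [([320.0, 192.0], 0.96)]
side hatch_hinge [([286.0, 197.0], 0.92)]
```

View pics/c1.png

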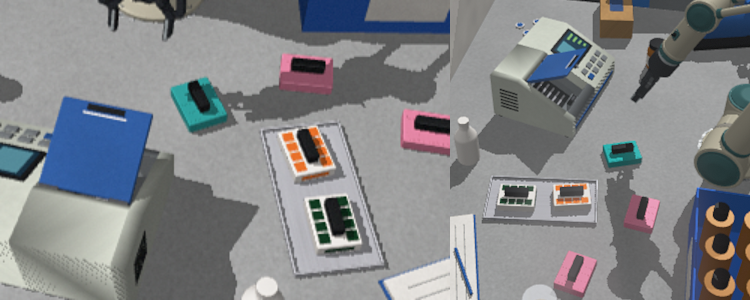

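The hatch is swinging open (scene crop: hatch upright at about (100,150); side crop: about (560,70)), and the fresh cassette (orange windows) is at crop (306,150). Moving above it.

Run:
```python
from h import *
plan(np.array([.44,.281,.21]),tool_for(np.array([np.cos(.21),np.sin(.21),0]),np.array([0,0,-1.])),10,-1)
```

```text
step mm 33.020032361856124 deg 3.672029807510105
[[0.71, -3.22, -0.16, 0.6, -2.63, -2.5, -1.0], [0.84, -3.19, -0.16, 0.6, -2.63, -2.5, -1.0], [0.97, -3.15, -0.17, 0.6, -2.63, -2.5, -1.0], [1.1, -3.11, -0.19, 0.6, -2.63, -2.5, -1.0], [1.22, -3.06, -0.21, 0.6, -2.63, -2.5, -1.0]]
[[1.35, -3.01, -0.24, 0.6, -2.63, -2.5, -1.0], [1.46, -2.95, -0.27, 0.6, -2.63, -2.5, -1.0], [1.58, -2.88, -0.31, 0.6, -2.63, -2.5, -1.0], [1.69, -2.82, -0.35, 0.6, -2.63, -2.5, -1.0], [1.79, -2.74, -0.4, 0.6, -2.63, -2.5, -1.0]]
```

Call:
servo_tool --pt "0.71 -3.22 -0.16 0.6 -2.63 -2.5 -1" --pt "0.84 -3.19 -0.16 0.6 -2.63 -2.5 -1" --pt "0.97 -3.15 -0.17 0.6 -2.63 -2.5 -1" --pt "1.1 -3.11 -0.19 0.6 -2.63 -2.5 -1" --pt "1.22 -3.06 -0.21 0.6 -2.63 -2.5 -1"

```text
clock: 5.55
position: [0.3755, 0.1311, 0.1873]
ee_rot: [0.014, 0.993, -0.004, 0.116]
contact_force: [0.5, -0.8, 0.7]
width: 0.0855
gripper_force: 0.0
```

Call:
servo_tool --pt "1.35 -3.01 -0.24 0.6 -2.63 -2.5 -1" --pt "1.46 -2.95 -0.27 0.6 -2.63 -2.5 -1" --pt "1.58 -2.88 -0.31 0.6 -2.63 -2.5 -1" --pt "1.69 -2.82 -0.35 0.6 -2.63 -2.5 -1" --pt "1.79 -2.74 -0.4 0.6 -2.63 -2.5 -1"

```text
clock: 6.05
position: [0.4405, 0.2811, 0.2102]
ee_rot: [-0.0, 0.994, 0.105, -0.0]
contact_force: [0.2, 0.1, 0.7]
width: 0.0852
gripper_force: 0.0
```

Call:
servo_tool --pt "0 0 0 0 0 0 -1" --pt "0 0 0 0 0 0 -1" --pt "0 0 0 0 0 0 -1" --pt "0 0 0 0 0 0 -1" --pt "0 0 0 0 0 0 -1"

```text
clock: 6.55
position: [0.4392, 0.2788, 0.2108]
ee_rot: [-0.0, 0.995, 0.104, 0.001]
contact_force: [-0.3, 1.6, -0.7]
width: 0.0853
gripper_force: 0.0
```

Run:
```python
from h import *
tcp(0); kt=KT("wrist"); im=optics.get_image("wrist")[:,:,::-1].copy(); cv2.imwrite("pics/w2.png",im)
print([(np.round(d["at"]).tolist(),round(d["p"],2)) for d in finder.tip_of("cassette_fresh","wrist")])
np.savez("kt2.npz",k=kt[:3],T=kt[3])
hsv=cv2.cvtColor(im,cv2.COLOR_BGR2HSV); m=cv2.inRange(hsv,(5,150,120),(20,255,255))
cv2.imwrite("pics/w2m.png",m)
# window centres on cassette top (z=.028), world
n,l,st,ce=cv2.connectedComponentsWithStats(m)
for i in range(1,n):
    if st[i,4]>60: print(ce[i].round(),st[i,4],onplane(ce[i],kt,.028)[:2].round(4))
```

```text
6.55 pos [0.4392 0.2788 0.2108] F [-0.3  1.6 -0.7] w 0.0853 q [ 0.43  0.21  1.67 -0.    1.26  1.8 ]
[([462.0, 325.0], 0.94), ([99.0, 200.0], 0.94), ([277.0, 351.0], 0.9), ([322.0, 199.0], 0.65)]
[347. 168.] 388 [0.484  0.2633]
[296. 171.] 381 [0.472 0.309]
[348. 192.] 327 [0.4622 0.2575]
[298. 194.] 320 [0.4504 0.3034]
[348. 214.] 304 [0.4415 0.2519]
[300. 216.] 298 [0.4296 0.2977]
[349. 235.] 309 [0.42   0.2464]
[302. 238.] 305 [0.4079 0.2918]
```

View pics/w2.png

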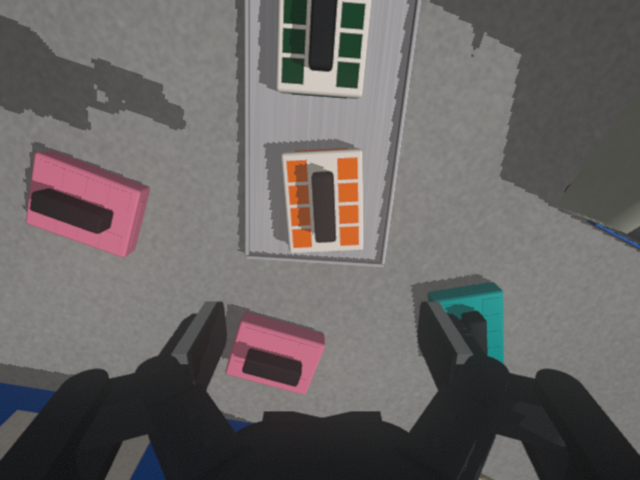

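The wrist view shows the fresh cassette at about (322,202) with eight orange windows and its rib at (323,207). The spent one lies above at (322,45), the pinks at (88,203) and (277,352), the turquoise at (470,325). The choice is confirmed; centre is about (0.446, 0.278), yaw 0.259.

Run:
```python
from h import *
d=np.load("kt2.npz"); kt=(*d["k"],d["T"])
print("rib",onplane((323,207),kt,.045))
Rt=tool_for(np.array([np.cos(.259),np.sin(.259),0]),np.array([0,0,-1.]))
n=plan(np.array([.446,.2775,.08]),Rt,5,-1)
plan(np.array([.446,.2775,.038]),Rt,5,-1,start=n)
c=np.array([.446,.2775,.004])
Q=np.array([[sx*.05,sy*.038,.024] for sx in(-1,1) for sy in(-1,1)]); A=R.from_euler('z',.259).as_matrix()
print(proj(c+Q@A.T,kt).round())
```

```text
rib [0.4471781  0.27849869 0.045     ]
step mm 26.228468940449066 deg 0.5803725430888269
[[0.11, 0.06, 2.62, 0.0, -0.03, -0.58, -1.0], [0.12, 0.06, 2.62, 0.0, -0.03, -0.58, -1.0], [0.12, 0.06, 2.62, 0.0, -0.03, -0.58, -1.0], [0.12, 0.06, 2.62, 0.0, -0.03, -0.58, -1.0], [0.12, 0.06, 2.62, 0.0, -0.03, -0.58, -1.0]]
step mm 8.4 deg 0.0
[[0.0, 0.0, 0.84, 0.0, 0.0, 0.0, -1.0], [0.0, 0.0, 0.84, 0.0, 0.0, 0.0, -1.0], [0.0, 0.0, 0.84, 0.0, 0.0, 0.0, -1.0], [0.0, 0.0, 0.84, 0.0, 0.0, 0.0, -1.0], [0.0, 0.0, 0.84, 0.0, 0.0, 0.0, -1.0]]
[[364. 251.]
 [289. 254.]
 [362. 149.]
 [280. 153.]]
```

Call:
servo_tool --pt "0.12 0.06 2.62 0 0 -0.58 -1" --pt "0.12 0.06 2.62 0 0 -0.58 -1" --pt "0.12 0.06 2.62 0 0 -0.58 -1" --pt "0.12 0.06 2.62 0 0 -0.58 -1" --pt "0.12 0.06 2.62 0 0 -0.58 -1"

```text
clock: 7.15
position: [0.4467, 0.2779, 0.0791]
ee_rot: [-0.0, 0.992, 0.129, 0.002]
contact_force: [-0.2, 0.3, 0.6]
width: 0.0856
gripper_force: 0.0
```

Call:
servo_tool --pt "0 0 0.84 0 0 0 -1" --pt "0 0 0.84 0 0 0 -1" --pt "0 0 0.84 0 0 0 -1" --pt "0 0 0.84 0 0 0 -1" --pt "0 0 0.84 0 0 0 -1"

```text
clock: 7.65
position: [0.4472, 0.2783, 0.0378]
ee_rot: [-0.0, 0.992, 0.129, 0.002]
contact_force: [-0.8, -0.3, 0.4]
width: 0.0853
gripper_force: 0.0
```

Call:
servo_tool --pt "0 0 0 0 0 0 1" --pt "0 0 0 0 0 0 1" --pt "0 0 0 0 0 0 1" --pt "0 0 0 0 0 0 1" --pt "0 0 0 0 0 0 1" --squeeze 50

```text
clock: 8.15
position: [0.4472, 0.2784, 0.0383]
ee_rot: [-0.0, 0.992, 0.129, 0.002]
contact_force: [-0.4, 0.5, -1.6]
width: 0.019
gripper_force: 49.3
```

Call:
servo_tool --pt "0 0 0 0 0 0 1" --pt "0 0 0 0 0 0 1" --pt "0 0 0 0 0 0 1" --pt "0 0 0 0 0 0 1" --pt "0 0 0 0 0 0 1"

```text
clock: 8.65
position: [0.4472, 0.2783, 0.0382]
ee_rot: [-0.0, 0.992, 0.129, 0.002]
contact_force: [-0.2, -0.7, 5.1]
width: 0.019
gripper_force: 50.1
```

Call:
servo_tool --pt "0 0 -1 0 0 0 1" --pt "0 0 -4 0 0 0 1" --pt "0 0 -4 0 0 0 1" --pt "0 0 -4 0 0 0 1" --pt "0 0 -4 0 0 0 1"

```text
clock: 9.15
position: [0.4455, 0.2776, 0.2091]
ee_rot: [0.0, 0.992, 0.129, 0.0]
contact_force: [0.1, 0.3, -2.5]
width: 0.019
gripper_force: 49.3
```

Run:
```python
from h import *
tcp(0)
o,B=bay_pose(.6001,-.0862,-.236,.0991); Rt=tool_for(B[:,0],-B[:,2])
n=plan(o+B@[-.06,.15,.20],Rt,10,1); print(n[0])
n=plan(o+B@[-.001,0,.16],Rt,5,1,start=n); print(n[0])
for c in ["scene","side"]:
    im=optics.get_image(c)[:,:,::-1].copy(); cv2.imwrite(f"pics/{c}2.png",im)
a=cv2.imread("pics/scene2.png")[130:330,200:500]; b=cv2.imread("pics/side2.png")[130:430,200:500]
cv2.imwrite("pics/c2.png",np.hstack([cv2.resize(a,(450,300)),b]))
# hatch angle from blue-quads: fit
k={c:KT(c) for c in("scene","side")}
for c,u in (("scene",None),("side",None)):
    print(c,[(np.round(d["at"]).tolist(),round(d["p"],2)) for d in finder.tip_of("hatch_press",c)][:2])
for th in (1.2,1.4,1.5,1.65):
    Rh=R.from_euler('y',th).as_matrix(); P=o+B@(np.array([.076,0,.06])+Rh@np.array([-.13,0,.004])); print(th,[proj(P,k[c]).round().tolist() for c in k])
```

```text
9.15 pos [0.4455 0.2776 0.2091] F [ 0.1  0.3 -2.5] w 0.019 q [ 0.43  0.22  1.66 -0.    1.26  1.74]
step mm 18.49987816368999 deg 3.895166174818287
[[-0.11, 1.85, 0.0, -0.67, 2.64, 2.79, 1.0], [-0.02, 1.85, 0.02, -0.67, 2.64, 2.79, 1.0], [0.07, 1.85, 0.04, -0.67, 2.64, 2.79, 1.0], [0.16, 1.84, 0.07, -0.67, 2.64, 2.79, 1.0], [0.24, 1.83, 0.1, -0.67, 2.64, 2.79, 1.0]]
[[0.33, 1.82, 0.14, -0.67, 2.64, 2.79, 1.0], [0.41, 1.8, 0.17, -0.67, 2.64, 2.79, 1.0], [0.49, 1.77, 0.22, -0.67, 2.64, 2.79, 1.0], [0.56, 1.74, 0.26, -0.67, 2.64, 2.79, 1.0], [0.63, 1.71, 0.31, -0.67, 2.64, 2.79, 1.0]]
[0.48261718 0.0963288  0.20892792]
step mm 33.2150568266863 deg 0.0
[[1.18, 3.0, 0.8, 0.0, 0.0, 0.0, 1.0], [1.18, 3.0, 0.8, 0.0, 0.0, 0.0, 1.0], [1.18, 3.0, 0.8, 0.0, 0.0, 0.0, 1.0], [1.18, 3.0, 0.8, 0.0, 0.0, 0.0, 1.0], [1.18, 3.0, 0.8, 0.0, 0.0, 0.0, 1.0]]
[ 0.51631335 -0.06605088  0.20007309]
scene [([255.0, 208.0], 0.58)]
side [([299.0, 169.0], 0.88)]
1.2 [[[264.0, 204.0]], [[314.0, 183.0]]]
1.4 [[[261.0, 206.0]], [[308.0, 177.0]]]
1.5 [[[259.0, 208.0]], [[305.0, 174.0]]]
1.65 [[[256.0, 212.0]], [[299.0, 170.0]]]
```

View pics/c2.png

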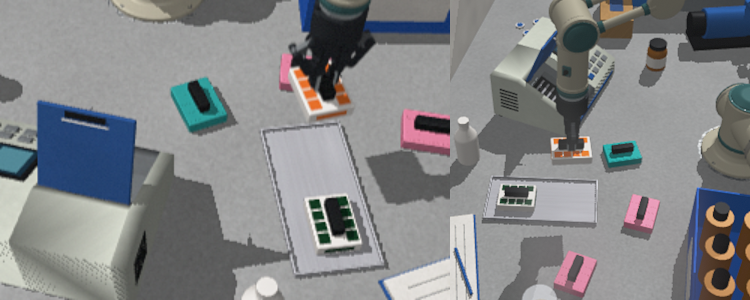

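The orange-windowed cassette is held (scene crop (322,95), side crop (571,148)). The hatch is wide open, and its press point matches 1.65 rad. Moving to above the bay.

Call:
servo_tool --pt "-0.11 1.85 0 -0.67 2.64 2.79 1" --pt "-0.02 1.85 0.02 -0.67 2.64 2.79 1" --pt "0.07 1.85 0.04 -0.67 2.64 2.79 1" --pt "0.16 1.84 0.07 -0.67 2.64 2.79 1" --pt "0.24 1.83 0.1 -0.67 2.64 2.79 1"

```text
clock: 9.85
position: [0.4629, 0.1859, 0.2049]
ee_rot: [0.015, 0.993, 0.007, 0.117]
contact_force: [-1.1, 0.6, -2.0]
width: 0.0191
gripper_force: 49.4
```

Call:
servo_tool --pt "0.33 1.82 0.14 -0.67 2.64 2.79 1" --pt "0.41 1.8 0.17 -0.67 2.64 2.79 1" --pt "0.49 1.77 0.22 -0.67 2.64 2.79 1" --pt "0.56 1.74 0.26 -0.67 2.64 2.79 1" --pt "0.63 1.71 0.31 -0.67 2.64 2.79 1"

```text
clock: 10.35
position: [0.4812, 0.0955, 0.2045]
ee_rot: [0.028, 0.966, -0.116, 0.23]
contact_force: [0.3, 0.1, -2.2]
width: 0.019
gripper_force: 49.4
```

Call:
servo_tool --pt "1.18 3 0.8 0 0 0 1" --pt "1.18 3 0.8 0 0 0 1" --pt "1.18 3 0.8 0 0 0 1" --pt "1.18 3 0.8 0 0 0 1" --pt "1.18 3 0.8 0 0 0 1"

```text
clock: 10.85
position: [0.5148, -0.0664, 0.1955]
ee_rot: [0.027, 0.966, -0.115, 0.229]
contact_force: [0.5, -0.4, -1.7]
width: 0.0189
gripper_force: 49.5
```

Run:
```python
from h import *
tcp(0); s=manip.get_state()
o,B=bay_pose(.6001,-.0862,-.236,.0991); Rt=tool_for(B[:,0],-B[:,2])
print(B.T@(s["position"]-o), np.degrees((q2R(s["ee_rot"]).inv()*Rt).as_rotvec()))
kt=KT("wrist"); im=optics.get_image("wrist")[:,:,::-1].copy(); cv2.imwrite("pics/w3.png",im)
print("bay",[(np.round(d["at"]).tolist(),round(d["p"],2)) for d in finder.tip_of("bay","wrist")])
C=np.array([[x,y,.026] for x in(-.056,.056) for y in(-.045,.045)]+[[x,y,.064] for x in(-.076,.082) for y in(-.076,.076)]+[[-.059,y,.048] for y in(-.015,.015)])
print(proj(o+C@B.T,kt).round().tolist())
```

```text
10.85 pos [ 0.5148 -0.0664  0.1955] F [ 0.5 -0.4 -1.7] w 0.0189 q [-0.27  0.02  2.05  0.03  0.61  1.51]
[-0.00435455 -0.00070399  0.1565827 ] [-0.02642553  0.28474157 -0.0606619 ]
bay []
[[371.0, 282.0], [268.0, 282.0], [378.0, 151.0], [261.0, 151.0], [416.0, 327.0], [223.0, 327.0], [439.0, 114.0], [199.0, 114.0], [338.0, 298.0], [301.0, 298.0]]
```

View pics/w3.png

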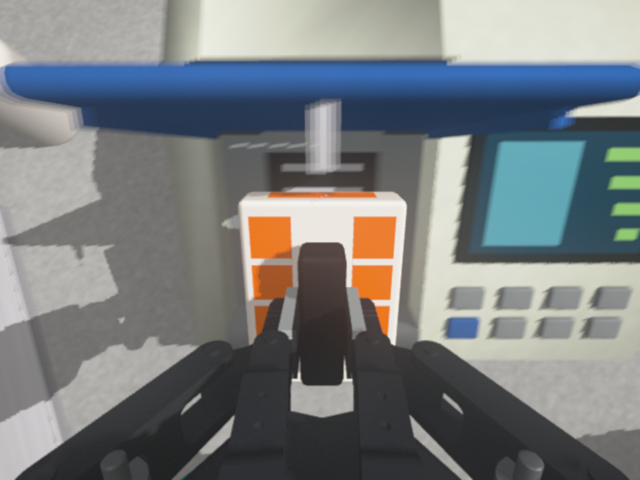

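The wrist view shows the held cassette central over the well. The open hatch is at the top, and a grey striker sticks out from it at about (322,100)-(322,170). I check its clearance to the gripper.

Run:
```python
from h import *
kt=KT("wrist"); o,B=bay_pose(.6001,-.0862,-.236,.0991); Rh=R.from_euler('y',1.65).as_matrix()
f=lambda d,l: np.array([.076,0,.06])+Rh@np.array([-d,0,-.004-l])
for d in (.11,.12,.13,.137,.148):
    for l in (0,.01,.02,.03): b=f(d,l); print(d,l,b.round(3),proj(o+B@b,kt).round())
print(proj(o+B@(np.array([.076,.073,.06])+Rh@np.array([-.148,0,.004])),kt),proj(o+B@(np.array([.076,.073,.06])+Rh@np.array([-.148,0,-.004])),kt))
T=kt[3]; print("cam in bay",B.T@(-T[:3,:3].T@T[:3,3]-o))
```

```text
0.11 0 [0.081 0.    0.17 ] [[309. 120.]]
0.11 0.01 [0.071 0.    0.171] [[310. 150.]]
0.11 0.02 [0.061 0.    0.172] [[310. 179.]]
0.11 0.03 [0.051 0.    0.172] [[311. 207.]]
0.12 0 [0.082 0.    0.18 ] [[308. 117.]]
0.12 0.01 [0.072 0.    0.181] [[309. 150.]]
0.12 0.02 [0.062 0.    0.182] [[309. 182.]]
0.12 0.03 [0.052 0.    0.182] [[310. 212.]]
0.13 0 [0.082 0.    0.19 ] [[307. 114.]]
0.13 0.01 [0.072 0.    0.191] [[308. 151.]]
0.13 0.02 [0.062 0.    0.191] [[308. 185.]]
0.13 0.03 [0.052 0.    0.192] [[309. 218.]]
0.137 0 [0.083 0.    0.197] [[306. 112.]]
0.137 0.01 [0.073 0.    0.198] [[307. 151.]]
0.137 0.02 [0.063 0.    0.198] [[307. 188.]]
0.137 0.03 [0.053 0.    0.199] [[308. 223.]]
0.148 0 [0.084 0.    0.208] [[304. 106.]]
0.148 0.01 [0.074 0.    0.209] [[305. 151.]]
0.148 0.02 [0.064 0.    0.209] [[305. 193.]]
0.148 0.03 [0.054 0.    0.21 ] [[306. 233.]]
[[-21.88722097  70.30054478]] [[-12.87681179 108.16094314]]
cam in bay [ 0.08083568 -0.00382245  0.29114654]
```

The wrist camera sits on the bay's +x side (x = 0.081), so it would run into the open hatch during the descent. I turn the tool half round about its z (joint 6 stays in range) and load the cassette the other way round.

Call:
servo_tool --pt "0 0 0 0 0 -8.57 1" --pt "0 0 0 0 0 -8.57 1" --pt "0 0 0 0 0 -8.57 1" --pt "0 0 0 0 0 -8.57 1" --pt "0 0 0 0 0 -8.57 1"

```text
clock: 11.45
position: [0.5148, -0.0644, 0.1959]
ee_rot: [0.109, 0.941, 0.249, 0.204]
contact_force: [0.0, 0.2, -1.9]
width: 0.0188
gripper_force: 49.7
```

Call:
servo_tool --pt "0 0 0 0 0 -8.57 1" --pt "0 0 0 0 0 -8.57 1" --pt "0 0 0 0 0 -8.57 1" --pt "0 0 0 0 0 -8.57 1" --pt "0 0 0 0 0 -8.57 1"

```text
clock: 11.95
position: [0.5148, -0.0644, 0.1959]
ee_rot: [0.176, 0.785, 0.575, 0.15]
contact_force: [0.5, 0.9, -1.6]
width: 0.0188
gripper_force: 49.7
```

Call:
servo_tool --pt "0 0 0 0 0 -8.57 1" --pt "0 0 0 0 0 -8.57 1" --pt "0 0 0 0 0 -8.57 1" --pt "0 0 0 0 0 -8.57 1" --pt "0 0 0 0 0 -8.57 1"

```text
clock: 12.45
position: [0.5148, -0.0644, 0.1959]
ee_rot: [0.219, 0.52, 0.822, 0.075]
contact_force: [0.7, 1.0, -1.3]
width: 0.0189
gripper_force: 49.7
```

Call:
servo_tool --pt "0 0 0 0 0 -8.57 1" --pt "0 0 0 0 0 -8.57 1" --pt "0 0 0 0 0 -8.57 1" --pt "0 0 0 0 0 -8.57 1" --pt "0 0 0 0 0 -8.57 1"

```text
clock: 12.95
position: [0.5148, -0.0643, 0.1959]
ee_rot: [0.231, 0.184, 0.955, -0.01]
contact_force: [0.2, -0.2, -1.4]
width: 0.0189
gripper_force: 49.7
```

Call:
servo_tool --pt "0 0 0 0 0 -4.3 1" --pt "0 0 0 0 0 -4.3 1" --pt "0 0 0 0 0 0 1" --pt "0 0 0 0 0 0 1" --pt "0 0 0 0 0 0 1"

```text
clock: 13.45
position: [0.5164, -0.0652, 0.1977]
ee_rot: [0.232, 0.115, 0.966, -0.027]
contact_force: [0.2, -0.4, -1.8]
width: 0.0189
gripper_force: 49.7
```

```bash
cat >> h.py <<'E'
def where():
    tcp(0); s=manip.get_state(); o,B=bay_pose(.6001,-.0862,-.236,.0991); Rt=tool_for(-B[:,0],-B[:,2])
    print("in bay mm",(1000*B.T@(s["position"]-o)).round(1),"rot",np.degrees((q2R(s["ee_rot"]).inv()*Rt).as_rotvec()).round(2),"Fbay",(B.T@s["contact_force"]).round(1))
    return o,B,Rt
E
python3 - <<'E'
from h import *
o,B,Rt=where(); kt=KT("wrist"); im=optics.get_image("wrist")[:,:,::-1].copy(); cv2.imwrite("pics/w4.png",im)
C=np.array([[x,y,.026] for x in(-.056,.056) for y in(-.045,.045)]+[[x,y,.064] for x in(-.076,.082) for y in(-.076,.076)]+[[-.059,y,.048] for y in(-.015,.015)])
print(proj(o+C@B.T,kt).round().tolist())
E
```

```text
13.45 pos [ 0.5164 -0.0652  0.1977] F [ 0.2 -0.4 -1.8] w 0.0189 q [-0.27  0.02  2.04  0.03  0.61 -1.62]
in bay mm [ -2.2   0.9 158. ] rot [ 0.03 -0.03 -0.09] Fbay [-0.6 -0.4 -1.8]
[[264.0, 161.0], [379.0, 161.0], [271.0, 290.0], [373.0, 290.0], [205.0, 136.0], [438.0, 136.0], [227.0, 341.0], [416.0, 341.0], [301.0, 160.0], [343.0, 160.0]]
```

View pics/w4.png

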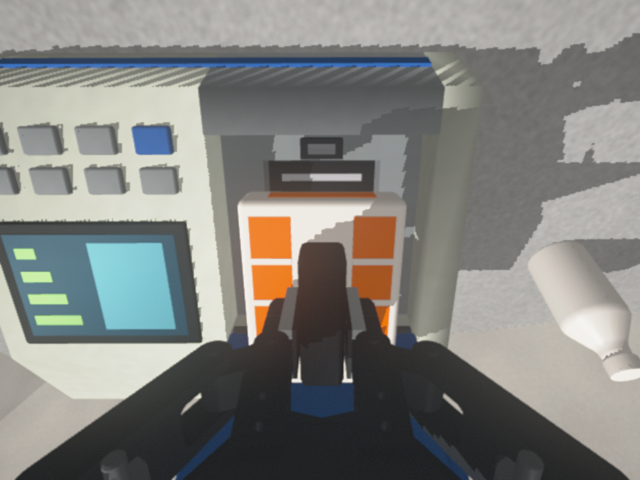

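The wrist view shows the well edges at (203,135) and (441,135) and the dark recess edge at v≈161. All match the predicted values (205,438 and 161). Now descending along bay z.

Call:
servo_tool --pt "-0.1 -0.05 1.5 0 0 0 1" --pt "-0.1 -0.04 2 0 0 0 1" --pt "0 0 2 0 0 0 1" --pt "0 0 2 0 0 0 1" --pt "0 0 1 0 0 0 1"

```text
clock: 14.0
position: [0.556, -0.0759, 0.1222]
ee_rot: [0.231, 0.115, 0.966, -0.027]
contact_force: [-0.5, -0.3, -1.4]
width: 0.0191
gripper_force: 49.7
```

Call:
servo_tool --pt "0 0 0.8 0 0 0 1" --pt "0 0 0.8 0 0 0 1" --pt "0 0 0.6 0 0 0 1" --pt "0 0 0.5 0 0 0 1" --pt "0 0 0 0 0 0 1"

```text
clock: 14.5
position: [0.5681, -0.0789, 0.0995]
ee_rot: [0.232, 0.115, 0.965, -0.027]
contact_force: [0.6, 0.1, -1.7]
width: 0.0189
gripper_force: 49.7
```

```bash
python3 -c "
from h import *
where()"
```

```text
14.5 pos [ 0.5681 -0.0789  0.0995] F [ 0.6  0.1 -1.7] w 0.0189 q [-0.27  0.23  2.1   0.05  0.34 -1.64]
in bay mm [ 0.9 -0.3 46.1] rot [ 0.02  0.05 -0.05] Fbay [-0.3  0.2 -1.7]
```

Call:
servo_tool --pt "0 0 0.3 0 0 0 1" --pt "0 0 0.2 0 0 0 1" --pt "0 0 0.2 0 0 0 1" --pt "0 0 0.1 0 0 0 1" --pt "0 0 0 0 0 0 1"

```text
clock: 15.0
position: [0.5717, -0.0797, 0.0927]
ee_rot: [0.233, 0.115, 0.965, -0.027]
contact_force: [0.2, 0.7, -0.4]
width: 0.0188
gripper_force: 49.7
```

Call:
servo_tool --pt "0 0 0.1 0 0 0 1" --pt "0 0 0.1 0 0 0 1" --pt "0 0 0 0 0 0 1" --pt "0 0 0 0 0 0 1" --pt "0 0 0 0 0 0 1"

```text
clock: 15.5
position: [0.5725, -0.0799, 0.0916]
ee_rot: [0.233, 0.115, 0.965, -0.027]
contact_force: [-3.4, 0.6, 5.3]
width: 0.019
gripper_force: 50.7
```

```bash
python3 -c "
from h import *
where()"
```

```text
15.5 pos [ 0.5725 -0.0799  0.0916] F [-3.4  0.6  5.3] w 0.019 q [-0.27  0.25  2.1   0.05  0.32 -1.64]
in bay mm [ 1.3 -0.3 37.1] rot [ 0.01  0.12 -0.04] Fbay [-0.7 -0.2  6.3]
```

Contact force at the expected floor height, so the cassette is home. A touch more, then release.

Call:
servo_tool --pt "0 0 0.1 0 0 0 1" --pt "0 0 0 0 0 0 1" --pt "0 0 0 0 0 0 1" --pt "0 0 0 0 0 0 0.2" --pt "0 0 0 0 0 0 0"

```text
clock: 16.0
position: [0.5737, -0.0802, 0.0907]
ee_rot: [0.233, 0.115, 0.965, -0.027]
contact_force: [0.4, 0.4, -0.2]
width: 0.0425
gripper_force: 0.0
```

Call:
servo_tool --pt "0 0 0 0 0 0 0" --pt "0 0 0 0 0 0 0" --pt "0 0 0 0 0 0 0" --pt "0 0 -0.5 0 0 0 0" --pt "0 0 -1 0 0 0 0"

```text
clock: 16.5
position: [0.5659, -0.0783, 0.103]
ee_rot: [0.232, 0.115, 0.966, -0.027]
contact_force: [0.6, -0.2, -0.0]
width: 0.0424
gripper_force: 0.0
```

Call:
servo_tool --pt "0 0 -2 0 0 0 0" --pt "0 0 -3 0 0 0 0" --pt "0 0 -3 0 0 0 0" --pt "0 0 -3 0 0 0 1" --pt "0 0 0 0 0 0 1"

```text
clock: 17.0
position: [0.5184, -0.0668, 0.2064]
ee_rot: [0.237, 0.115, 0.964, -0.028]
contact_force: [0.5, -0.6, 0.8]
width: 0.0143
gripper_force: 0.0
```

Run:
```python
from h import *
o,B,Rt=where(); kt=KT("wrist"); im=optics.get_image("wrist")[:,:,::-1].copy(); cv2.imwrite("pics/w5.png",im)
C=np.array([[x,y,.024] for x in(-.05,.05) for y in(-.038,.038)])
print(proj(o+C@B.T,kt).round().tolist())
hsv=cv2.cvtColor(im,cv2.COLOR_BGR2HSV); m=cv2.inRange(hsv,(5,150,120),(20,255,255))
n,l,st,ce=cv2.connectedComponentsWithStats(m)
f,cx,cy,T=kt
for i in range(1,n):
    if st[i,4]>100:
        d=B.T@T[:3,:3].T@np.array([(ce[i][0]-cx)/f,(ce[i][1]-cy)/f,1]); p=B.T@(-T[:3,:3].T@T[:3,3]-o); print(ce[i].round(),st[i,4],(1000*(p+d*(.026-p[2])/d[2])).round(1))
```

```text
17.0 pos [ 0.5184 -0.0668  0.2064] F [ 0.5 -0.6  0.8] w 0.0143 q [-0.27  0.01  2.03  0.03  0.62 -1.63]
in bay mm [  3.8  -0.3 164.6] rot [ 0.    0.58 -0.03] Fbay [ 0.9 -0.4  0.4]
[[276.0, 158.0], [371.0, 158.0], [281.0, 271.0], [365.0, 271.0]]
[292. 181.] 518 [-31.8 -25.1  26. ]
[351. 181.] 513 [-31.7  22.4  26. ]
[293. 208.] 432 [ -9.4 -25.   26. ]
[350. 207.] 422 [-9.5 22.5 26. ]
[294. 232.] 402 [ 12.  -24.9  26. ]
[349. 232.] 402 [12.1 22.3 26. ]
[294. 256.] 409 [ 34.7 -25.2  26. ]
[349. 256.] 403 [34.7 22.4 26. ]
```

View pics/w5.png

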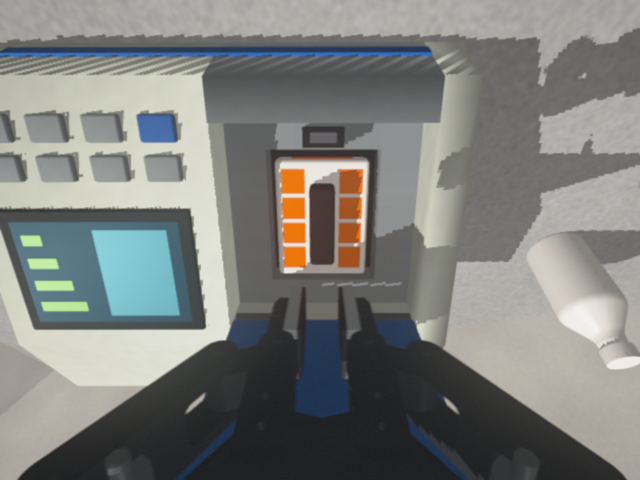

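The wrist view shows the cassette seated rib outwards in its dark recess (277-370, 155-273), centre about (1.4, -1.3) mm in the bay, with the fingers empty. Next I plan to get over and behind the hatch and sweep it shut.

```bash
cat >> h.py <<'E'
HO,HB=bay_pose(.6001,-.0862,-.236,.0991); HO=HO+.002*HB[:,2]
def hpose(th,d,pen,phi):
    """TCP pose with the robot-side fingertip corner on the hatch's outer face; phi tilt from -bay z towards vertical (deg)"""
    Rh=R.from_euler('y',th).as_matrix(); c=np.array([.076,0,.06])+Rh@np.array([-d,0,.004-pen])
    t=np.radians(phi); zb=np.array([-np.sin(t),0,-np.cos(t)]); 
    Rt=tool_for(HB@np.array([-np.cos(t),0,np.sin(t)]),HB@zb)
    return HO+HB@c-Rt.apply([.011,0,.008]),Rt
def rows(poses,g,start=None,rd=2):
    if start is None:
        s=manip.get_state(); start=(s["position"],q2R(s["ee_rot"]))
    out=[];p,Rc=start
    for P,Q in poses:
        d=Rc.inv().apply(P-p)*100; rv=np.degrees((Rc.inv()*Q).as_rotvec()); out.append([float(v) for v in np.round(np.r_[d,rv],rd)+0.]+[g])
        p,Rc=P,Q
    for i in range(0,len(out),5): print(out[i:i+5])
def lerp(a,b,n):
    rv=(a[1].inv()*b[1]).as_rotvec(); return [(a[0]+(b[0]-a[0])*k/n,a[1]*R.from_rotvec(rv*k/n)) for k in range(1,n+1)]
E
python3 - <<'E'
from h import *
o,B,Rt=where(); s=manip.get_state(); P0=(s["position"],q2R(s["ee_rot"]))
print("Tool z phi=27:",hpose(1.65,.128,0,27)[1].as_matrix()[:,2])
tip=HO+HB@(np.array([.076,0,.06])+R.from_euler('y',1.65).as_matrix()@np.array([-.148,0,.004])); print("hatch tip",tip)
W1=(P0[0]+.14*B[:,2],P0[1])
A=hpose(1.65,.128,-.02,27); W2=(A[0]+np.array([0,0,.08]),A[1])
print("W1",W1[0],"W2",W2[0],"A",A[0])
p=lerp(P0,W1,5)+lerp(W1,W2,5)+lerp(W2,A,5)
rows(p,1)
E
```

```text
17.05 pos [ 0.5181 -0.0668  0.2043] F [ 0.8 -0.5 -1. ] w 0.0066 q [-0.27  0.01  2.04  0.03  0.62 -1.63]
in bay mm [  2.6  -0.3 162.9] rot [ 0.01  0.41 -0.04] Fbay [ 0.4 -0.3 -1.3]
Tool z phi=27: [ 4.49339365e-17 -2.05711109e-17 -1.00000000e+00]
hatch tip [ 0.57489205 -0.08013796  0.28601174]
W1 [ 0.45627703 -0.05195986  0.32906294] W2 [ 0.61098708 -0.08881814  0.36317048] A [ 0.61098708 -0.08881814  0.28317048]
[[-0.02, 0.0, -2.8, 0.0, 0.0, 0.0, 1], [-0.02, 0.0, -2.8, 0.0, 0.0, 0.0, 1], [-0.02, 0.0, -2.8, 0.0, 0.0, 0.0, 1], [-0.02, 0.0, -2.8, 0.0, 0.0, 0.0, 1], [-0.02, 0.0, -2.8, 0.0, 0.0, 0.0, 1]]
[[-3.14, 0.01, 0.86, 0.0, 5.48, -0.01, 1], [-3.21, 0.01, 0.55, 0.0, 5.48, -0.01, 1], [-3.24, 0.01, 0.25, 0.0, 5.48, -0.01, 1], [-3.25, 0.01, -0.06, 0.0, 5.48, -0.01, 1], [-3.23, 0.01, -0.38, 0.0, 5.48, -0.01, 1]]
[[0.0, 0.0, 1.6, 0.0, 0.0, 0.0, 1], [0.0, 0.0, 1.6, 0.0, 0.0, 0.0, 1], [0.0, 0.0, 1.6, 0.0, 0.0, 0.0, 1], [0.0, 0.0, 1.6, 0.0, 0.0, 0.0, 1], [0.0, 0.0, 1.6, 0.0, 0.0, 0.0, 1]]
```

Call:
servo_tool --pt "0 0 -2.8 0 0 0 1" --pt "0 0 -2.8 0 0 0 1" --pt "0 0 -2.8 0 0 0 1" --pt "0 0 -2.8 0 0 0 1" --pt "0 0 -2.8 0 0 0 1"

```text
clock: 17.55
position: [0.4548, -0.0517, 0.3256]
ee_rot: [0.231, 0.115, 0.966, -0.027]
contact_force: [0.6, 0.8, -0.2]
width: -0.0001
gripper_force: 0.0
```

Call:
servo_tool --pt "-3.14 0 0.86 0 5.48 0 1" --pt "-3.21 0 0.55 0 5.48 0 1" --pt "-3.24 0 0.25 0 5.48 0 1" --pt "-3.25 0 -0.06 0 5.48 0 1" --pt "-3.23 0 -0.38 0 5.48 0 1"

```text
clock: 18.05
position: [0.6118, -0.0896, 0.3585]
ee_rot: [-0.005, 0.118, 0.993, 0.001]
contact_force: [1.4, -0.5, 0.3]
width: -0.0004
gripper_force: 0.0
```

Call:
servo_tool --pt "0 0 1.6 0 0 0 1" --pt "0 0 1.6 0 0 0 1" --pt "0 0 1.6 0 0 0 1" --pt "0 0 1.6 0 0 0 1" --pt "0 0 1.6 0 0 0 1"

```text
clock: 18.55
position: [0.61, -0.0891, 0.2766]
ee_rot: [-0.004, 0.118, 0.993, 0.001]
contact_force: [0.0, -0.4, -0.3]
width: -0.0002
gripper_force: 0.0
```

Run:
```python
from h import *
where(); s=manip.get_state(); A=(s["position"],q2R(s["ee_rot"]))
print(A[0]-hpose(1.65,.128,-.02,27)[0])
th=np.linspace(1.65,.06,27)
pen=.003
sw=[hpose(t,np.interp(t,[0,1.65],[.138,.128]),pen,np.interp(t,[0,1.2],[0,27])) for t in th]
p=lerp(A,sw[0],4)+sw[1:]
rows(p,1,start=A)
```

```text
18.55 pos [ 0.61   -0.0891  0.2766] F [ 0.  -0.4 -0.3] w -0.0002 q [-0.26  0.33  1.34  0.    1.48 -1.59]
in bay mm [119.7  -0.5 184.4] rot [  0.03 -27.48  -0.05] Fbay [-0.  -0.4 -0.3]
[-0.00095683 -0.00029855 -0.00656458]
[[0.51, 0.01, 0.06, 0.01, -0.12, -0.01, 1], [0.51, 0.01, 0.06, 0.01, -0.12, -0.01, 1], [0.51, 0.01, 0.06, 0.01, -0.12, -0.01, 1], [0.51, 0.01, 0.06, 0.01, -0.12, -0.01, 1], [0.73, 0.0, 0.28, 0.0, 0.0, 0.0, 1]]
[[0.72, 0.0, 0.33, 0.0, 0.0, 0.0, 1], [0.7, 0.0, 0.37, 0.0, 0.0, 0.0, 1], [0.67, 0.0, 0.41, 0.0, 0.0, 0.0, 1], [0.65, 0.0, 0.46, 0.0, 0.0, 0.0, 1], [0.62, 0.0, 0.5, 0.0, 0.0, 0.0, 1]]
[[0.59, 0.0, 0.54, 0.0, 0.0, 0.0, 1], [0.57, 0.0, 0.56, 0.0, -0.88, 0.0, 1], [0.55, 0.0, 0.57, 0.0, -1.38, 0.0, 1], [0.53, 0.0, 0.59, 0.0, -1.38, 0.0, 1], [0.51, 0.0, 0.61, 0.0, -1.38, 0.0, 1]]
[[0.49, 0.0, 0.63, 0.0, -1.38, 0.0, 1], [0.46, 0.0, 0.65, 0.0, -1.38, 0.0, 1], [0.44, 0.0, 0.67, 0.0, -1.38, 0.0, 1], [0.41, 0.0, 0.69, 0.0, -1.38, 0.0, 1], [0.39, 0.0, 0.7, 0.0, -1.38, 0.0, 1]]
[[0.36, 0.0, 0.72, 0.0, -1.38, 0.0, 1], [0.33, 0.0, 0.73, 0.0, -1.38, 0.0, 1], [0.31, 0.0, 0.75, 0.0, -1.38, 0.0, 1], [0.28, 0.0, 0.76, 0.0, -1.38, 0.0, 1], [0.25, 0.0, 0.77, 0.0, -1.38, 0.0, 1]]
[[0.22, 0.0, 0.78, 0.0, -1.38, 0.0, 1], [0.19, 0.0, 0.79, 0.0, -1.38, 0.0, 1], [0.16, 0.0, 0.8, 0.0, -1.38, 0.0, 1], [0.13, 0.0, 0.81, 0.0, -1.38, 0.0, 1], [0.1, 0.0, 0.81, 0.0, -1.38, 0.0, 1]]
```

Call:
servo_tool --pt "0.51 0 0.06 0 -0.12 0 1" --pt "0.51 0 0.06 0 -0.12 0 1" --pt "0.51 0 0.06 0 -0.12 0 1" --pt "0.51 0 0.06 0 -0.12 0 1" --pt "0.73 0 0.28 0 0 0 1"

```text
clock: 19.05
position: [0.5835, -0.0827, 0.2751]
ee_rot: [0.003, 0.118, 0.993, -0.0]
contact_force: [0.9, -0.1, 0.1]
width: 0.0003
gripper_force: 0.4
```

Call:
servo_tool --pt "0.72 0 0.33 0 0 0 1" --pt "0.7 0 0.37 0 0 0 1" --pt "0.67 0 0.41 0 0 0 1" --pt "0.65 0 0.46 0 0 0 1" --pt "0.62 0 0.5 0 0 0 1"

```text
clock: 19.55
position: [0.5499, -0.0746, 0.2529]
ee_rot: [0.001, 0.118, 0.993, 0.0]
contact_force: [0.1, -0.4, 0.8]
width: 0.0001
gripper_force: 0.4
```

Run:
```python
from h import *
where(); s=manip.get_state()
th=np.linspace(1.65,.06,27)
t=th[6]; print(t,s["position"]-hpose(t,np.interp(t,[0,1.65],[.138,.128]),.003,np.interp(t,[0,1.2],[0,27]))[0])
for c in ["scene","side"]:
    im=optics.get_image(c)[:,:,::-1].copy(); cv2.imwrite(f"pics/{c}3.png",im)
a=cv2.imread("pics/scene3.png")[130:330,200:500]; b=cv2.imread("pics/side3.png")[130:330,200:400]
cv2.imwrite("pics/c3.png",np.hstack([cv2.resize(a,(450,300)),cv2.resize(b,(300,300))]))
```

```text
19.55 pos [ 0.5499 -0.0746  0.2529] F [ 0.1 -0.4  0.8] w 0.0001 q [-0.26  0.24  1.53  0.    1.38 -1.59]
in bay mm [ 53.8  -0.5 191.3] rot [ 2.000e-02 -2.684e+01 -4.000e-02] Fbay [ 0.6 -0.4  0.6]
1.283076923076923 [-0.00066204 -0.0003101   0.00199021]
```

View pics/c3.png

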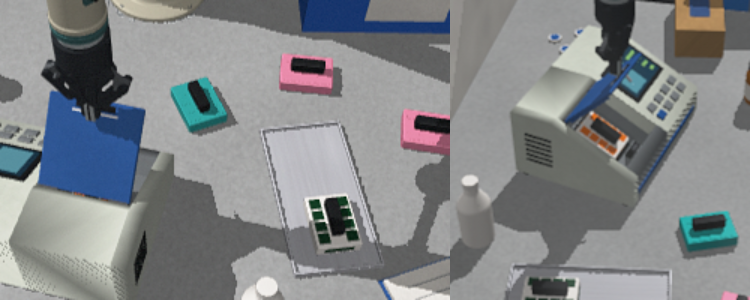

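The hatch is being pushed down: the fingertips are on its outer face at scene crop (90,110), and the cassette shows in the bay at side crop (605,133). Continuing the sweep.

Call:
servo_tool --pt "0.59 0 0.54 0 0 0 1" --pt "0.57 0 0.56 0 -0.88 0 1" --pt "0.55 0 0.57 0 -1.38 0 1" --pt "0.53 0 0.59 0 -1.38 0 1" --pt "0.51 0 0.61 0 -1.38 0 1"

```text
clock: 20.15
position: [0.5249, -0.0685, 0.2236]
ee_rot: [0.046, 0.118, 0.992, -0.005]
contact_force: [0.8, -0.4, 0.4]
width: 0.0
gripper_force: 0.5
```

Call:
servo_tool --pt "0.49 0 0.63 0 -1.38 0 1" --pt "0.46 0 0.65 0 -1.38 0 1" --pt "0.44 0 0.67 0 -1.38 0 1" --pt "0.41 0 0.69 0 -1.38 0 1" --pt "0.39 0 0.7 0 -1.38 0 1"

```text
clock: 20.65
position: [0.5084, -0.0645, 0.1879]
ee_rot: [0.106, 0.117, 0.987, -0.012]
contact_force: [1.4, -0.4, 1.7]
width: 0.0002
gripper_force: 0.6
```

Call:
servo_tool --pt "0.36 0 0.72 0 -1.38 0 1" --pt "0.33 0 0.73 0 -1.38 0 1" --pt "0.31 0 0.75 0 -1.38 0 1" --pt "0.28 0 0.76 0 -1.38 0 1" --pt "0.25 0 0.77 0 -1.38 0 1"

```text
clock: 21.15
position: [0.5036, -0.0634, 0.1482]
ee_rot: [0.165, 0.116, 0.979, -0.019]
contact_force: [1.4, -0.3, 1.7]
width: 0.0
gripper_force: 0.7
```

Run:
```python
from h import *
where(); s=manip.get_state(); A=(s["position"],q2R(s["ee_rot"]))
th=np.linspace(1.65,.06,27); H=lambda t: hpose(t,np.interp(t,[0,1.65],[.138,.128]),.003,np.interp(t,[0,1.2],[0,27]))
print(th[21],A[0]-H(th[21])[0])
rows([H(t) for t in list(th[22:])+[.03,0,-.02,-.04,-.05]],1,start=A)
```

```text
21.15 pos [ 0.5036 -0.0634  0.1482] F [ 1.4 -0.3  1.7] w 0.0 q [-0.27  0.1   2.04  0.02  0.67 -1.62]
in bay mm [-36.1  -0.4 119.7] rot [ 0.02 -7.83 -0.05] Fbay [ 2.  -0.   0.8]
0.36576923076923085 [ 0.00111308 -0.0006347   0.002716  ]
[[0.43, 0.03, 1.0, 0.02, -0.98, -0.05, 1], [0.19, 0.0, 0.79, 0.0, -1.38, 0.0, 1], [0.16, 0.0, 0.8, 0.0, -1.38, 0.0, 1], [0.13, 0.0, 0.81, 0.0, -1.38, 0.0, 1], [0.1, 0.0, 0.81, 0.0, -1.38, 0.0, 1]]
[[0.04, 0.0, 0.4, 0.0, -0.67, 0.0, 1], [0.03, 0.0, 0.4, 0.0, -0.67, 0.0, 1], [0.0, 0.0, 0.28, 0.0, 0.0, 0.0, 1], [-0.01, 0.0, 0.28, 0.0, 0.0, 0.0, 1], [-0.01, 0.0, 0.14, 0.0, 0.0, 0.0, 1]]
```

Call:
servo_tool --pt "0.22 0 0.78 0 -1.38 0 1" --pt "0.19 0 0.79 0 -1.38 0 1" --pt "0.16 0 0.8 0 -1.38 0 1" --pt "0.13 0 0.81 0 -1.38 0 1" --pt "0.1 0 0.81 0 -1.38 0 1"

```text
clock: 21.65
position: [0.511, -0.0652, 0.1086]
ee_rot: [0.224, 0.115, 0.967, -0.026]
contact_force: [0.8, 1.1, 3.5]
width: 0.0001
gripper_force: 2.0
```

Call:
servo_tool --pt "0.04 0 0.4 0 -0.67 0 1" --pt "0.03 0 0.4 0 -0.67 0 1" --pt "0 0 0.28 0 0 0 1" --pt "0 0 0.15 0 0 0 1" --pt "0 0 0 0 0 0 1"

```text
clock: 22.15
position: [0.5146, -0.066, 0.0968]
ee_rot: [0.234, 0.115, 0.965, -0.027]
contact_force: [-1.2, -0.4, 3.5]
width: -0.0002
gripper_force: 2.1
```

```bash
python3 -c "
from h import *
where()"
```

```text
22.15 pos [ 0.5146 -0.066   0.0968] F [-1.2 -0.4  3.5] w -0.0002 q [-0.27  0.16  2.21  0.06  0.3  -1.66]
in bay mm [-49.3  -0.3  68.7] rot [ 0.02  0.2  -0.04] Fbay [ 0.6 -0.7  3.6]
```

Call:
servo_tool --pt "0 0 0.1 0 0 0 1" --pt "0 0 0.1 0 0 0 1" --pt "0 0 0.1 0 0 0 1" --pt "0 0 0.1 0 0 0 1" --pt "0 0 0 0 0 0 1"

```text
clock: 22.65
position: [0.5151, -0.066, 0.096]
ee_rot: [0.235, 0.114, 0.965, -0.028]
contact_force: [-26.1, 2.8, 39.1]
width: -0.0001
gripper_force: 23.3
```

```bash
python3 -c "
from h import *
where()"
```

```text
22.65 pos [ 0.5151 -0.066   0.096 ] F [-26.1   2.8  39.1] w -0.0001 q [-0.27  0.16  2.21  0.06  0.29 -1.66]
in bay mm [-49.3  -0.2  67.8] rot [0.01 0.35 0.01] Fbay [-5.5 -3.3 46.7]
```

Firmly at the stop (47 N). Let go straight out, watch, then check the hatch angle.

Call:
servo_tool --pt "0 0 -2 0 0 0 1" --pt "0 0 -4 0 0 0 1" --pt "1 0 -4 0 0 0 1" --pt "2 0 -3 0 0 0 1" --pt "3 0 0 0 0 0 1"

```text
clock: 23.15
position: [0.409, -0.0406, 0.1861]
ee_rot: [0.239, 0.114, 0.964, -0.028]
contact_force: [0.5, -0.1, 0.2]
width: -0.0001
gripper_force: 0.0
```

Call:
servo_tool --pt "3 0 0 0 0 0 1" --pt "2 0 0 0 0 0 1" --pt "0 0 0 0 0 0 1" --pt "0 0 0 0 0 0 1" --pt "0 0 0 0 0 0 1"

```text
clock: 23.65
position: [0.3657, -0.0302, 0.1597]
ee_rot: [0.235, 0.115, 0.965, -0.028]
contact_force: [0.3, -0.6, 0.3]
width: 0.0004
gripper_force: 0.0
```

Call:
servo_tool --pt "0 0 0 0 0 0 1" --pt "0 0 0 0 0 0 1" --pt "0 0 0 0 0 0 1" --pt "0 0 0 0 0 0 1" --pt "0 0 0 0 0 0 1"

```text
clock: 24.15
position: [0.3638, -0.0296, 0.1584]
ee_rot: [0.234, 0.115, 0.965, -0.027]
contact_force: [-0.6, -0.2, 0.0]
width: 0.0001
gripper_force: 0.0
```

Call:
servo_tool --pt "0 0 0 0 0 0 1" --pt "0 0 0 0 0 0 1" --pt "0 0 0 0 0 0 1" --pt "0 0 0 0 0 0 1" --pt "0 0 0 0 0 0 1"

```text
clock: 24.65
position: [0.3637, -0.0296, 0.1585]
ee_rot: [0.234, 0.115, 0.965, -0.027]
contact_force: [-0.0, 0.4, 0.2]
width: 0.0
gripper_force: 0.0
```

Run:
```python
from h import *
where()
for c in ["scene","side"]:
    im=optics.get_image(c)[:,:,::-1].copy(); cv2.imwrite(f"pics/{c}4.png",im)
    k=KT(c)
    print(c,[(np.round(d["at"],1).tolist(),round(d["p"],2)) for d in finder.tip_of("hatch_press",c)][:2],[proj(HO+HB@(np.array([.076,0,.06])+R.from_euler('y',t).as_matrix()@np.array([-.13,0,.004])),k).round(1).tolist() for t in (0,.1,.2)])
    for l in ["jar","wash_bottle","cassette_spent"]: print(l,[np.round(d["at"]).tolist() for d in finder.tip_of(l,c)][:2])
a=cv2.imread("pics/scene4.png")[130:330,200:500]; b=cv2.imread("pics/side4.png")[130:330,200:400]
cv2.imwrite("pics/c4.png",np.hstack([cv2.resize(a,(450,300)),cv2.resize(b,(300,300))]))
```

```text
24.65 pos [ 0.3637 -0.0296  0.1585] F [-0.   0.4  0.2] w 0.0 q [-0.3  -0.21  2.35  0.06  0.53 -1.68]
in bay mm [-159.7   -0.2  194.2] rot [ 0.02  0.23 -0.05] Fbay [0.  0.4 0.2]
scene [([272.3, 235.0], 0.84)] [[[272.0, 232.8]], [[272.3, 228.4]], [[272.4, 224.2]]]
jar [[175.0, 185.0]]
wash_bottle [[372.0, 346.0]]
cassette_spent [[421.0, 282.0]]
side [([319.7, 223.1], 0.72)] [[[321.5, 223.0]], [[323.0, 220.4]], [[324.2, 217.6]]]
jar [[408.0, 196.0]]
wash_bottle [[218.0, 289.0]]
cassette_spent [[267.0, 331.0]]
```

View pics/c4.png

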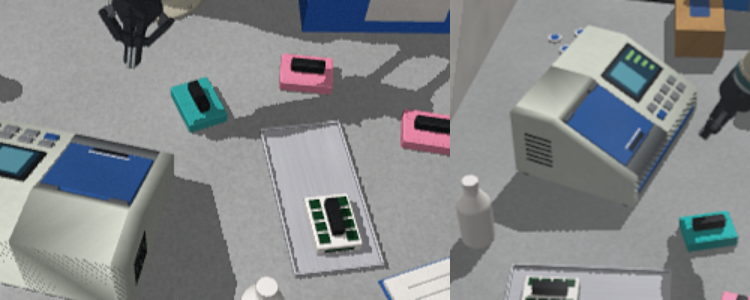

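The hatch is flush and has stayed shut for 1.5 s after release. In the picture it lies level with the face at scene crop (97,170), its press point reads angle 0, and the jar, bottle and spent cassette have not moved. Handing in.

```bash
python3 -c "
from rig import manip
print(manip.sign_off())"
```

```text
the job is handed in; nothing more can be done
None
```

I handed the job in at about 25 s: the fresh cassette lies flat in the bay, rib outwards and let go, and the hatch is latched shut; the spent cassette, jar and bottle have not visibly moved, and the hand-in returned no verdict.

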